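# Set out the clock parts in reverse order for reassembly

### The job

The four parts of a clock movement stand on the dark wooden rack in the order they came off: first off at the left end as the robot sees it, last off at the right end. Move them to the empty grey tray in reverse order for putting back: last off in the compartment next to the brass knob, and so on along the tray, so that first off is farthest from the knob. Stand each part upright in the middle of its compartment, and never let one topple.

Things in the scene. Friction and masses are not known exactly. Their poses are not given: they have to be found in the camera images.
- barrel: Mainspring barrel of the clock: plain brass drum, 44 mm across (46 mm over the low row of teeth at its foot), 30 mm high, with a steel stub 10 mm across and 6 mm high on top. Best gripped across the drum. Origin: centre of its underside, z up.
- wheel: Train wheel on its arbor: small toothed brass disc 37 mm across and 5 mm thick, lying flat, with an upright steel arbor 48 mm high in all; from 18 to 44 mm high it carries a steel pinion 14 mm thick, where it is gripped. Origin: centre of its underside, z up.
- escapement: Platform escapement: block with brass plates below and above, 30 mm (its x) by 40 mm (its y) and 27 mm high, with a small balance wheel on top up to 35 mm. Gripped across the 30 mm. Origin: centre of its underside.
- bridge: Brass bridge: an inverted U, 16 mm thick (its x), 50 mm long (its y), 34 mm high, standing on its two end feet. The cross-bar takes the top 10 mm. Gripped across the 16 mm. Origin: centre between the feet, on the level of their undersides. At the start it stands in the one place of the row that is left by the other three, on an oblong cork pad whose top is 15 mm above the bench.
- pad_barrel: Round pad, 56 mm across: the fixed cork pad on which the barrel stands at the start, 3 mm thick, its top 15 mm above the bench; it stays on the dark rack and so goes on showing where the part came from. Origin: centre of its underside; axes as the rack's.
- pad_wheel: Round pad, 42 mm across: the fixed cork pad on which the wheel stands at the start, 3 mm thick, its top 15 mm above the bench; it stays on the dark rack and so goes on showing where the part came from. Origin: centre of its underside; axes as the rack's.
- pad_escapement: Squarish pad, 42 by 52 mm: the fixed cork pad on which the platform escapement stands at the start, 3 mm thick, its top 15 mm above the bench; it stays on the dark rack and so goes on showing where the part came from. Origin: centre of its underside; axes as the rack's.
- strip_rack: The dark wooden rack, fixed: a board 72 mm wide (its x) and 276 mm long (its y, which points to the left as the robot sees it), 12 mm high. The four pads lie at y = +102 (left end), +34, -34 and -102 mm (right end), with ribs 4 mm thick and 8 mm high between them. Origin: centre of its underside.
- tray: The empty grey tray, fixed: a board 72 mm wide (its x) and 276 mm long (its y), floor 12 mm above the bench, parted by cross ribs 4 mm thick and 8 mm high into four compartments open at the long sides. Compartment centres lie at y = -102, -34, +34 and +102 mm of the tray. Origin: centre of its underside.
- knob_end: Grey end block with a round brass knob on top, fixed at one end of the tray (at y = +148 or -148 mm of the tray, differing from start to start; the other end has a plain block). 72 by 20 mm, 24 mm high, 42 mm with the knob. Origin: centre of its underside. The compartment centres lie 46, 114, 182 and 250 mm from it.

How it is judged:
By the outcome, as a careful person would: the job done as asked, in the order asked, and still so for the second after the job is handed in, with the robot touching nothing.
It also fails if it takes over 83 s, if anything falls off the work surface, if the arm or the gripper's body presses on something with over 40 N, if the wrist force passes 120 N, or if a joint passes its speed limit or range.

### The arm

A 6-joint arm with a two-finger parallel gripper is mounted at the origin on the work surface. World frame = base frame: x ahead of the robot, y to its left, z up, the work surface at z = 0. Lengths are in m, angles in rad, forces in N, time in s.
With the tool pointing down it reaches from about 0.35 to 0.725 m from the base axis. Payload 6 kg.
Tool frame: the origin (TCP) lies between the finger pads; the fingertips stand 22 mm ahead of it and the grasp point (between the pads) lies 3 mm ahead of it; z points along the fingers, y is the line along which they close (so a half turn about z gives the same grasp; the last joint's range is limited). The gripper opens to 85 mm and grips with 20 to 120 N. Pads are 22 mm wide; open, the fingers measure 114 mm over their backs; the gripper's body (76 mm by 85 mm) begins 54 mm behind the grasp point. The pads swing forward as they close: fully open they stand 13 mm farther back than shut.
Start: joints at [1.666, 0.04, 0.085, 0, -1.615, -0.334], TCP at [0.142, 0.583, 0.23] pointing down, gripper open.
Joint ranges: [-2.56, 2.56], [-1.29, 2.01], [-1.08, 1.49], [-3.29, 1.98], [-2.81, -0.18], [-2.99, 2.99]. Speed limits (rad/s): [2.57, 2.57, 3.01, 3.14, 3.14, 3.14].

### API

Orientations are given as a 3x3 rotation matrix whose columns are the frame's x, y, z axes.
In Python, from workcell import env gives the robot as it stands.
- The arm moves only by the tool apply_moves, never from a script. Its argument "targets" is a list of rows, each a list of 5 numbers: the closure, from -1 (fully open) to 1 (shut), so that 0 is half open, then the shift along the tool's x, y, z in m, then the turn about the tool's z in rad. A call has exactly 5 rows; each row is the pose to reach, as a shift and turn from the pose commanded when the call began, along the tool's axes at that moment; what a row does not reach only later rows make up. A row lasts 1/8 s, in which the tool goes at most 62.5 mm and 10.7 degrees, less where a joint would pass 70% of its speed; a pose out of reach is approached as far as the arm can. A call with a gripper value outside its range is refused whole. The fingers move at their own pace and stop on an object; the grip force is fixed at half the most. Time passes only in rows, so rows that repeat a pose let the fingers close, or fill a call up. It gives the time, the measured TCP pose, the force, the opening and the grip force at its end, in the units of the state.
- env.state(): the state, without advancing time (a new reading comes with each control period).
- env.grab_frame(name): name is "side" or "top" or "wrist"; returns a dict with "color" (384x512x3 uint8, red, green, blue), "range_z" (384x512 float32, m along the optical axis (not along the pixel's ray), 0 where there is no reading), "intrinsics" (3x3 intrinsics, pixels), "T" (4x4, takes a point from camera to world coordinates). Camera axes: x right, y down, z forward; pixel columns grow to the right and rows downward; lengths in m; the calibration is good to about 2 mm. A picture is of the moment at which its call begins.
- env.sign_off(): hands the job in; it is judged then, once.
The state is a dict: "clock": time; "joint_pos": joint angles; "dq": joint speeds; "joint_torque": joint torques, N m; "eef_pos": TCP position; "eef_rot": TCP orientation; "contact_force": force on the tool from outside, world axes, zero at the start; "moment": the same for the moment, N m; "finger_gap": finger opening in m; "grasp_force": force on a finger pad.
Only numpy, scipy, OpenCV 4.12 (cv2) and the standard library are available. Lean on these libraries where they do the work, as an engineer would, in place of code of your own. Each camera call takes 0.05 s, during which the arm holds its last target. There are 200 camera calls.

## Working session

There is one attempt and no reset: what is moved stays moved. The work goes in short steps, Python scripts to look and compute and a tool call to move; the robot and the scene stay as the last step left them, time stands still between calls to the robot, and variables do not carry over. Pictures are saved under pics/ and viewed, at most 14 in all, crops included, and the job is handed in when it is done.

Besides the shell and the picture viewer there is one more tool, called after "Request:" as a command line: name --pt "numbers of a row" for each row, then --argument value for the rest. apply_moves: Moves the arm, as the interface text tells. Its arguments: {"type":"object","properties":{"targets":{"type":"array","items":{"type":"array","items":{"type":"number"}}}},"required":["targets"]}

```bash
ls; mkdir -p pics; python3 - <<'E'
from workcell import env
import cv2,numpy as np
s=env.state()
for k in("clock","eef_pos","eef_rot","finger_gap","contact_force"):print(k,s[k])
fs=[]
for n in("top","side"):
    f=env.grab_frame(n);np.savez(f"pics/{n}0.npz",**f)
    print(n,f["intrinsics"].tolist(),np.round(f["T"],3).tolist())
    cv2.imwrite(f"pics/{n}0.png",f["color"][:,:,::-1])
E
```

```text
pics
clock 0.0
eef_pos [0.14175203 0.58267076 0.22877974]
eef_rot [[ 9.71626486e-01 -2.36520334e-01 -3.21778031e-04]
 [-2.36520532e-01 -9.71624926e-01 -1.74371216e-03]
 [ 9.97758283e-05  1.77034403e-03 -9.99998428e-01]]
finger_gap 0.08548794206736082
contact_force [0.21732885 0.79159649 0.40961084]
top [[422.40517951270084, 0.0, 253.55477770409857], [0.0, 422.40517951270084, 183.83832195324484], [0.0, 0.0, 1.0]] [[0.02, -0.995, 0.103, 0.503], [-0.999, -0.017, 0.031, -0.025], [-0.029, -0.103, -0.994, 0.698], [0.0, 0.0, 0.0, 1.0]]
side [[356.9038283307349, 0.0, 256.5430441827366], [0.0, 356.9038283307349, 193.79778092606003], [0.0, 0.0, 1.0]] [[-0.859, -0.36, 0.364, 0.307], [-0.511, 0.628, -0.586, 0.357], [-0.018, -0.69, -0.724, 0.541], [0.0, 0.0, 0.0, 1.0]]
```

View pics/top0.png

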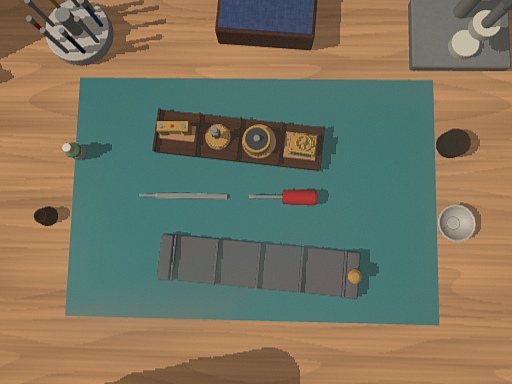

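View pics/side0.png

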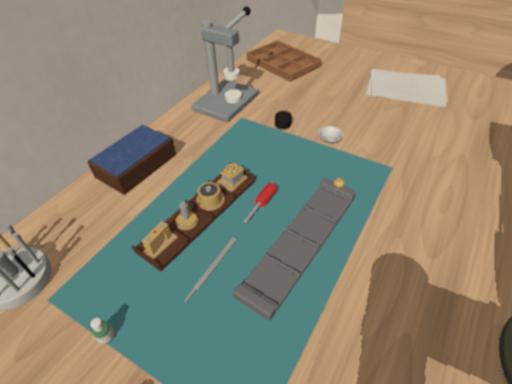

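The four parts stand left to right in the top view: bridge (172,127), wheel (217,135), barrel (259,140) and escapement (302,145). The tray's knob is at the right end (354,276). The escapement therefore goes next to the knob, followed by the barrel, wheel and bridge.

```bash
cat > h.py <<'E'
import numpy as np,cv2
def cloud(f):
    K,T,z=f["intrinsics"],f["T"],f["range_z"]
    v,u=np.indices(z.shape)
    p=np.stack([(u-K[0,2])/K[0,0]*z,(v-K[1,2])/K[1,1]*z,z],-1)
    w=p@T[:3,:3].T+T[:3,3]; w[z==0]=np.nan
    return w
def ray(f,uv,h):
    K,T=f["intrinsics"],f["T"]
    uv=np.atleast_2d(uv).astype(float)
    d=np.c_[(uv[:,0]-K[0,2])/K[0,0],(uv[:,1]-K[1,2])/K[1,1],np.ones(len(uv))]@T[:3,:3].T
    return T[:3,3]+d*((h-T[2,3])/d[:,2])[:,None]
def rect(P):
    (c,(a,b),t)=cv2.minAreaRect((P[:,:2]*1000).astype(np.float32))
    box=cv2.boxPoints((c,(a,b),t)); e=[box[1]-box[0],box[2]-box[1]]
    L=max(e,key=np.linalg.norm); yaw=np.degrees(np.arctan2(L[1],L[0]))
    return np.round(c,1),np.round(sorted([a,b]),1),round((yaw+360)%180,1)   # mm, direction of long side, deg from +x
E
python3 - <<'E'
from h import *
f=dict(np.load("pics/top0.npz"));w=cloud(f);c=f["color"].astype(int);hsv=cv2.cvtColor(f["color"],cv2.COLOR_RGB2HSV)
box=lambda u0,v0,u1,v1:(np.indices(w.shape[:2])[1]>=u0)&(np.indices(w.shape[:2])[1]<u1)&(np.indices(w.shape[:2])[0]>=v0)&(np.indices(w.shape[:2])[0]<v1)
z=w[...,2]
print("bench z",np.nanmedian(z[box(100,210,150,230)]),"tray floor",np.nanmedian(z[box(185,250,210,275)]))
big=lambda m:(lambda n,l,s,_:l==1+np.argmax(s[1:,4]))(*cv2.connectedComponentsWithStats(m.astype(np.uint8)))
m=big(box(140,220,380,310)&(z>.006));print("tray",rect(w[m]),m.sum())
m=big(box(140,95,340,180)&(z>.006));print("rack",rect(w[m]),m.sum())
for n,b,zr in(("bridge",(150,110,196,150),(.042,.06)),("esc",(282,125,324,165),(.034,.06)),("barrel",(238,118,280,162),(.038,.06)),("stub",(238,118,280,162),(.0475,.06)),("wheeltop",(198,115,238,155),(.03,.08)),("knob",(340,260,370,292),(.03,.06))):
    m=box(*b)&(z>zr[0])&(z<zr[1]);print(n,m.sum(),rect(w[m]),np.round(np.nanmedian(w[m],0),4))
b=f["color"][95:180,145:340,::-1];t=f["color"][225:305,145:375,::-1]
cv2.imwrite("pics/crop.png",cv2.resize(b,None,fx=4,fy=4,interpolation=cv2.INTER_CUBIC))
E
```

```text
bench z 0.003141246385966856 tray floor 0.014208561804596842
tray (array([442. , -17.4]), array([ 76.1, 325.8]), np.float32(86.2)) 9181
rack (array([648.2,  26.6]), array([ 73.4, 281.8]), np.float32(84.2)) 7311
bridge 349 (array([659.5, 125.8]), array([15.9, 50.4]), np.float32(90.9)) [0.6586 0.1251 0.0511]
esc 501 (array([636., -80.]), array([30.5, 40.2]), np.float32(82.0)) [ 0.6347 -0.0793  0.0445]
barrel 619 (array([642. ,  -7.2]), array([42.7, 43.1]), np.float32(167.9)) [ 0.6407 -0.0071  0.0476]
stub 335 (array([641.2,  -7.2]), array([39.5, 42.1]), np.float32(116.0)) [ 0.6417 -0.0071  0.0485]
wheeltop 96 (array([650.7,  57.4]), array([13.5, 14. ]), np.float32(50.6)) [0.6483 0.0561 0.0606]
knob 164 (array([ 433.1, -160.1]), array([19.7, 20.8]), np.float32(92.8)) [ 0.4337 -0.1593  0.0428]
```

View pics/crop.png

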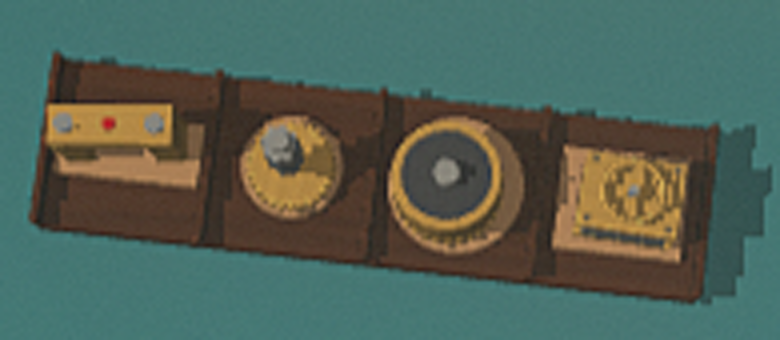

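From the top-view depth, all parts are localised, and their positions match the rack order. The crop shows the bridge turned slightly on its pad and the wheel's arbor at about (280,145). Next I'll move over the rack to check with the wrist camera.

```bash
cat >> h.py <<'E'
def to(x,y,z,yaw,s=None):
    """tool shift/turn from the present pose to world TCP (mm) with tool x at yaw (deg)"""
    if s is None:
        from workcell import env; s=env.state()
    R=s["eef_rot"];y0=np.degrees(np.arctan2(R[1,0],R[0,0]))
    d=R.T@(np.array([x,y,z])/1000-s["eef_pos"]); t=(yaw-y0+180)%360-180
    print("shift",np.round(d,4),"turn",round(-np.radians(t),3),"| yaw",round(y0,2),"pos",np.round(s["eef_pos"]*1000,1),"t",s["clock"])
E
python3 -c "
from h import *
to(655,90,200,-90)"
```

```text
shift [0.6152 0.3573 0.0295] turn 1.332 | yaw -13.68 pos [141.8 582.7 228.9] t 0.1
```

Request:
apply_moves --pt "-1 0.05 0.03 0 0.12" --pt "-1 0.1 0.06 0 0.24" --pt "-1 0.15 0.09 0 0.36" --pt "-1 0.205 0.12 0 0.48" --pt "-1 0.26 0.15 0 0.6"

```text
clock: 0.72
eef_pos: [0.3598, 0.3743, 0.2296]
eef_rot: [[0.666, -0.746, -0.0], [-0.746, -0.666, -0.0], [-0.0, 0.0, -1.0]]
contact_force: [1.1, 1.1, 0.1]
finger_gap: 0.0851
grasp_force: 0.0
```

```bash
python3 -c "
from h import *
to(655,90,200,-90)"
```

```text
shift [ 0.4087 -0.0309  0.0296] turn 0.729 | yaw -48.25 pos [359.8 374.3 229.6] t 0.725
```

Request:
apply_moves --pt "-1 0.055 -0.004 0 0.14" --pt "-1 0.11 -0.008 0.005 0.29" --pt "-1 0.165 -0.012 0.01 0.44" --pt "-1 0.22 -0.016 0.02 0.58" --pt "-1 0.28 -0.021 0.03 0.729"

```text
clock: 1.35
eef_pos: [0.5625, 0.1804, 0.1993]
eef_rot: [[-0.001, -1.0, -0.0], [-1.0, 0.001, 0.0], [-0.0, 0.0, -1.0]]
contact_force: [0.8, 1.0, -0.2]
finger_gap: 0.0853
grasp_force: 0.0
```

```bash
python3 -c "
from h import *
to(655,90,200,-90)"
```

```text
shift [ 0.0902 -0.0926 -0.0007] turn -0.001 | yaw -90.08 pos [562.5 180.4 199.3] t 1.35
```

Request:
apply_moves --pt "-1 0.035 -0.035 0 0" --pt "-1 0.07 -0.07 0 0" --pt "-1 0.09 -0.093 0 0" --pt "-1 0.09 -0.093 0 0" --pt "-1 0.09 -0.093 0 0"

```text
clock: 1.98
eef_pos: [0.6545, 0.0921, 0.1993]
eef_rot: [[0.003, -1.0, -0.001], [-1.0, -0.003, -0.0], [0.0, 0.001, -1.0]]
contact_force: [0.1, -0.6, 0.1]
finger_gap: 0.0858
grasp_force: 0.0
```

```bash
python3 - <<'E'
from workcell import env
from h import *
f=env.grab_frame("wrist");np.savez("pics/w1.npz",**f);cv2.imwrite("pics/w1.png",f["color"][:,:,::-1])
print(np.round(f["T"],3),f["intrinsics"][0]);to(655,90,200,-90)
w=cloud(f);z=w[...,2];print(np.nanpercentile(z,[5,25,50,75,95]))
E
```

```text
[[-1.    -0.    -0.001  0.655]
 [-0.001  0.962  0.274  0.024]
 [ 0.001  0.274 -0.962  0.343]
 [ 0.     0.     0.     1.   ]] [300.07372173   0.         248.51331249]
shift [ 0.0025 -0.0006 -0.0003] turn 0.004 | yaw -89.79 pos [654.4  92.5 199.7] t 2.025
[-1.08630774e-03  9.50394545e-05  1.38662767e-03  5.14375594e-02
  2.84579580e-01]
```

View pics/w1.png

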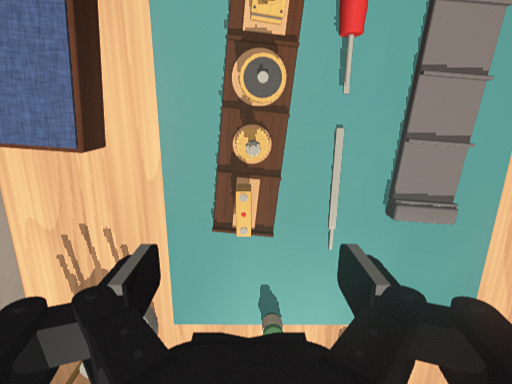

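The wrist view shows the bridge at (243,207), wheel at (252,147), barrel at (261,77) and escapement at (268,10). The tray's plain end is at (422,210). I'll measure all of these from this frame.

```bash
python3 - <<'E'
from h import *
f=dict(np.load("pics/w1.npz"));w=cloud(f);z=w[...,2];v,u=np.indices(z.shape)
big=lambda m:(lambda n,l,s,_:l==1+np.argmax(s[1:,4]))(*cv2.connectedComponentsWithStats(m.astype(np.uint8)))
B=lambda a,b,c,d:(u>=a)&(u<c)&(v>=b)&(v<d)
print("bench",np.nanmedian(z[B(160,150,210,200)]),"tray",np.nanmedian(z[B(410,150,450,190)]))
for n,b,zr in(("bridge",(225,165,265,245),(.042,.06)),("esc",(240,0,295,30),(.034,.06)),("barrel",(225,40,292,110),(.038,.06)),("wheeltop",(225,115,280,175),(.03,.08)),("rack",(205,0,305,245),(.006,.1)),("tray",(380,0,512,230),(.006,.05)),("trayfloorribs",(380,0,512,230),(.0165,.05))):
    m=big(B(*b)&(z>zr[0])&(z<zr[1]));print(n,m.sum(),rect(w[m]),np.round(np.nanmedian(w[m],0),4),np.round(np.nanmin(w[m],0)[:2],4),np.round(np.nanmax(w[m],0)[:2],4))
E
```

```text
bench 0.0004577752908173083 tray 0.011496038263784147
bridge 701 (array([660.9, 126.7]), array([14.9, 50. ]), np.float32(90.1)) [0.6607 0.1252 0.0487] [0.6534 0.1017] [0.6683 0.1517]
esc 520 (array([637.9, -64.7]), array([13.1, 30. ]), np.float32(172.8)) [ 0.6369 -0.0638  0.0412] [ 0.6226 -0.0697] [ 0.6529 -0.0565]
barrel 1822 (array([642.5,  -5.7]), array([42.7, 43. ]), np.float32(0.7)) [ 0.6426 -0.0058  0.0449] [ 0.621  -0.0271] [0.664  0.0156]
wheeltop 203 (array([650.8,  58.4]), array([13.7, 14. ]), np.float32(149.1)) [0.6509 0.0574 0.0587] [0.6439 0.0515] [0.6576 0.0658]
rack 15744 (array([649.6,  39.8]), array([ 72.3, 245.8]), np.float32(84.2)) [0.649  0.0248 0.0127] [ 0.6018 -0.0792] [0.6977 0.1652]
tray 15551 (array([447.2,  33.7]), array([ 73.8, 226.5]), np.float32(85.7)) [0.4485 0.0195 0.0115] [ 0.4035 -0.0803] [0.492  0.1482]
trayfloorribs 1356 (array([455.1, 134.4]), array([24.5, 73.2]), np.float32(175.5)) [0.457  0.1328 0.023 ] [0.419  0.1197] [0.4919 0.1482]
```

Request:
apply_moves --pt "-1 -0.017 -0.003 0.03 0" --pt "-1 -0.034 -0.0065 0.075 -0.005" --pt "-1 -0.034 -0.0065 0.115 -0.005" --pt "-1 -0.034 -0.0065 0.145 -0.005" --pt "-1 -0.034 -0.0065 0.153 -0.005"

```text
clock: 2.65
eef_pos: [0.6595, 0.1265, 0.0447]
eef_rot: [[0.009, -1.0, -0.003], [-1.0, -0.009, -0.001], [0.001, 0.003, -1.0]]
contact_force: [-0.1, -0.9, 0.7]
finger_gap: 0.0858
grasp_force: 0.0
```

Request:
apply_moves --pt "0 0 0 0 0" --pt "1 0 0 0 0" --pt "1 0 0 0 0" --pt "1 0 0 0 0" --pt "1 0 0 0 0"

```text
clock: 3.28
eef_pos: [0.6628, 0.126, 0.0498]
eef_rot: [[0.008, -1.0, 0.004], [-1.0, -0.008, 0.0], [-0.0, -0.004, -1.0]]
contact_force: [-0.9, -0.4, 5.3]
finger_gap: 0.0004
grasp_force: 12.1
```

```bash
python3 - <<'E'
from workcell import env
from h import *
for n in("wrist","side"):
    f=env.grab_frame(n);np.savez(f"pics/{n}2.npz",**f)
    g=f["color"][:,:,::-1]
    if n=="side": g=g[170:300,110:280]
    cv2.imwrite(f"pics/{n}2.png",cv2.resize(g,None,fx=1 if n=="wrist" else 3,fy=1 if n=="wrist" else 3))
s=env.state();print({k:np.round(s[k],4).tolist() for k in("eef_pos","finger_gap","grasp_force","contact_force")})
E
```

```text
{'eef_pos': [0.6628, 0.126, 0.0497], 'finger_gap': 0.0002, 'grasp_force': 13.0218, 'contact_force': [-0.2852, 0.0811, 7.3713]}
```

View pics/wrist2.png

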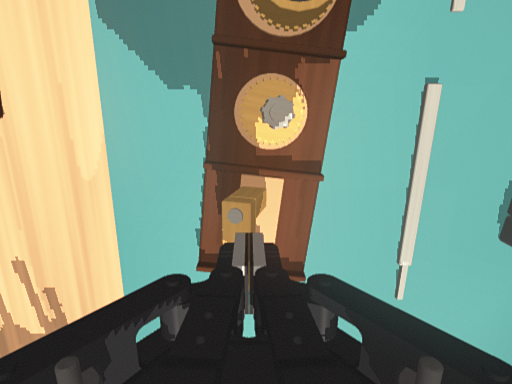

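View pics/side2.png

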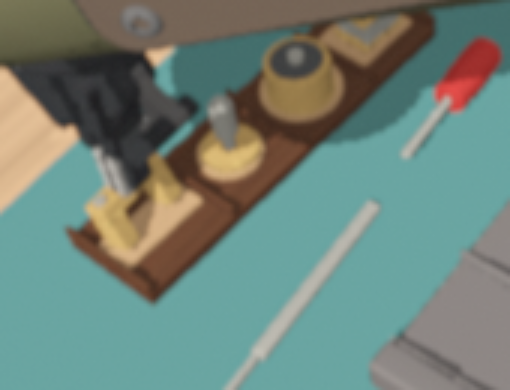

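The bridge still stands with a foot at each end, and the shut fingers are at its middle at (250,250) in the wrist view. Nothing is gripped, so I'll measure where the bridge is now relative to the fingers.

```bash
python3 - <<'E'
from h import *
from workcell import env
f=dict(np.load("pics/wrist2.npz"));w=cloud(f);v,u=np.indices(w.shape[:2])
for (a,b) in((228,200),(236,216),(228,230),(240,240),(250,240),(256,195),(256,205),(275,115),(250,260),(262,250),(241,250)):
    print((a,b),np.round(w[b,a]*1000,1),f["color"][b,a])
f=env.grab_frame("top");np.savez("pics/top3.npz",**f)
cv2.imwrite("pics/t3.png",cv2.resize(f["color"][95:180,145:260,::-1],None,fx=5,fy=5,interpolation=cv2.INTER_CUBIC))
f=dict(np.load("pics/side2.npz"));cv2.imwrite("pics/s3.png",cv2.resize(f["color"][210:270,130:190,::-1],None,fx=9,fy=9,interpolation=cv2.INTER_CUBIC))
E
```

```text
(228, 200) [674.1 102.2  46.6] [131 103  63]
(236, 216) [669.8 109.2  51.1] [146 138 126]
(228, 230) [nan nan nan] [182 139  81]
(240, 240) [667.4 116.3  64.4] [114 105  98]
(250, 240) [662.8 116.5  63.9] [50 38 33]
(256, 195) [659.6 102.2  36.7] [140 105  61]
(256, 205) [659.6 106.8  40.2] [147 111  64]
(275, 115) [652.8  59.9  63.8] [157 146 131]
(250, 260) [662.8 116.5  83.5] [44 36 30]
(262, 250) [657.6 116.3  74.6] [113 106  98]
(241, 250) [666.7 116.3  74.7] [112 106  97]
```

View pics/s3.png

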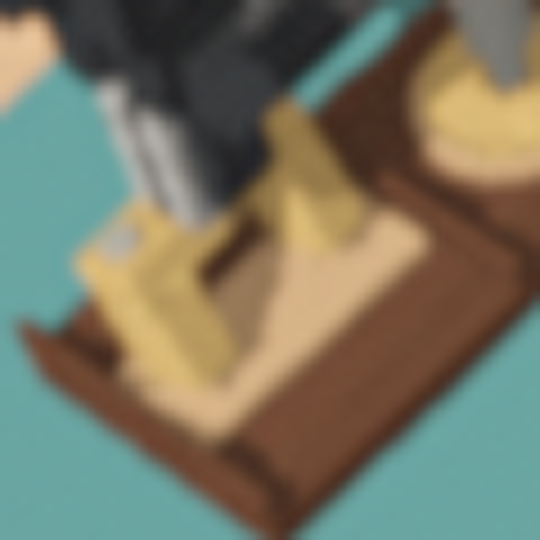

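```bash
python3 - <<'E'
from h import *
f=dict(np.load("pics/w1.npz"));w=cloud(f);v,u=np.indices(w.shape[:2])
for (a,b) in((152,250),(145,247),(155,262),(345,250),(352,247),(341,262)):
    print((a,b),np.round(w[b,a]*1000,1),f["color"][b,a])
m=(v>235)&(v<300)&(w[...,2]>.12)&(w[...,2]<.3);print("open tips: lowest z",np.nanpercentile(w[m][:,2],[0,1,3]))
for fn in("wrist2",):
    f=dict(np.load(f"pics/{fn}.npz"));w=cloud(f)
    m=(v>225)&(v<300)&(u>225)&(u<280)&(w[...,1]>.1135)&(w[...,2]>.02);q=w[m]
    for u0 in range(230,272,4): 
        c=w[225:300,u0]; k=(c[:,1]>.1135)
        if k.any(): i=np.where(k)[0][0];print(u0,225+i,np.round(c[i]*1000,1))
f=dict(np.load("pics/top3.npz"));w=cloud(f)
for b in range(118,134,2): print(b,[tuple(np.round(w[b,a]*1000).tolist()) for a in (160,164,168,176,180,184,186)])
E
```

```text
(152, 250) [698.2  84.1 220.8] [23 21 20]
(145, 247) [700.7  82.  222.1] [94 90 84]
(155, 262) [697.9  90.8 219.4] [22 22 22]
(345, 250) [612.3  83.9 221.1] [33 50 46]
(352, 247) [609.5  82.3 221.6] [95 97 92]
(341, 262) [612.5  91.5 218.1] [30 45 43]
open tips: lowest z [0.2128954  0.21466543 0.21700133]
230 225 [673.1 115.1  48.6]
234 225 [671.  114.6  49.6]
238 225 [668.9 114.9  48.9]
242 225 [666.9 114.4  50.1]
246 225 [664.8 113.8  51.6]
250 225 [662.8 114.   51. ]
254 225 [660.6 116.4  44.9]
258 225 [657.5 128.8  13.3]
262 225 [655.  128.1  15. ]
266 225 [652.5 128.3  14.4]
270 225 [649.9 128.2  14.8]
118 [(631.0, 105.0, 205.0), (634.0, 102.0, 195.0), (636.0, 99.0, 187.0), (666.0, 115.0, 72.0), (672.0, 113.0, 52.0), (671.0, 107.0, 53.0), (672.0, 104.0, 52.0)]
120 [(630.0, 106.0, 199.0), (632.0, 103.0, 191.0), (644.0, 109.0, 146.0), (663.0, 115.0, 72.0), (668.0, 113.0, 52.0), (668.0, 106.0, 54.0), (669.0, 104.0, 51.0)]
122 [(629.0, 108.0, 192.0), (642.0, 115.0, 144.0), (646.0, 114.0, 127.0), (660.0, 115.0, 71.0), (665.0, 112.0, 54.0), (665.0, 106.0, 53.0), (665.0, 103.0, 54.0)]
124 [(629.0, 109.0, 185.0), (639.0, 115.0, 143.0), (648.0, 118.0, 108.0), (657.0, 115.0, 71.0), (662.0, 113.0, 52.0), (662.0, 107.0, 52.0), (662.0, 103.0, 53.0)]
126 [(631.0, 115.0, 165.0), (637.0, 116.0, 141.0), (646.0, 119.0, 104.0), (656.0, 116.0, 63.0), (660.0, 114.0, 45.0), (660.0, 107.0, 47.0), (660.0, 104.0, 46.0)]
128 [(629.0, 115.0, 163.0), (641.0, 123.0, 110.0), (643.0, 119.0, 103.0), (663.0, 126.0, 18.0), (664.0, 120.0, 17.0), (658.0, 109.0, 40.0), (658.0, 105.0, 41.0)]
130 [(626.0, 115.0, 163.0), (639.0, 123.0, 109.0), (638.0, 117.0, 112.0), (661.0, 127.0, 16.0), (661.0, 120.0, 17.0), (657.0, 110.0, 34.0), (656.0, 106.0, 36.0)]
132 [(624.0, 115.0, 161.0), (635.0, 123.0, 112.0), (634.0, 116.0, 116.0), (657.0, 126.0, 17.0), (657.0, 120.0, 17.0), (654.0, 111.0, 29.0), (655.0, 107.0, 29.0)]
```

View pics/t3.png

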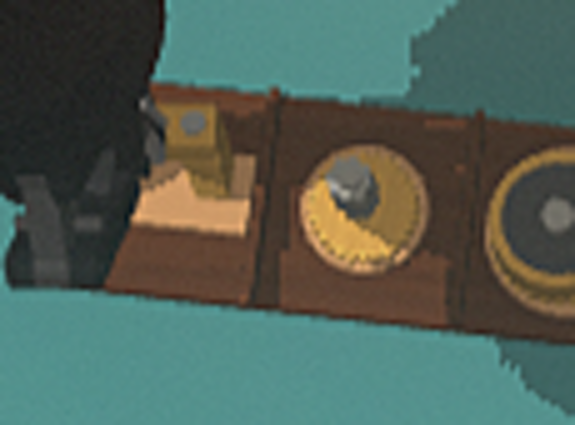

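The tips came down about 20 mm higher than the stated geometry implies: open, they read about 15 mm behind the TCP. The shut fingers now sit on the bar's top edge, and the bridge leans roughly 15° towards +x. I'll draw the tool back slowly along −x and slightly up so the bridge rocks upright.

Request:
apply_moves --pt "1 0 0.001 -0.0005 0" --pt "1 0 0.003 -0.001 0" --pt "1 0 0.005 -0.0015 0" --pt "1 0 0.007 -0.002 0" --pt "1 0 0.008 -0.003 0"

```text
clock: 4.05
eef_pos: [0.653, 0.1259, 0.0495]
eef_rot: [[0.008, -1.0, -0.001], [-1.0, -0.008, -0.0], [0.0, 0.001, -1.0]]
contact_force: [-0.5, 0.1, 0.6]
finger_gap: 0.0002
grasp_force: 0.5
```

```bash
cat > br.py <<'E'
from workcell import env
from h import *
import sys
f=env.grab_frame("wrist");np.savez(f"pics/{sys.argv[1]}.npz",**f);w=cloud(f)
cv2.imwrite(f"pics/{sys.argv[1]}.png",cv2.resize(f["color"][170:290,190:310,::-1],None,fx=4,fy=4,interpolation=cv2.INTER_CUBIC))
h=cv2.cvtColor(f["color"],cv2.COLOR_RGB2HSV)
br=(w[...,0]>.63)&(w[...,0]<.70)&(w[...,1]>.095)&(w[...,1]<.155)&(h[...,1]>90)&(h[...,0]>12)
for lo in(18,24,30,36,42,46,49): 
    q=w[br&(w[...,2]>lo/1e3)&(w[...,2]<=(lo+6)/1e3)]
    if len(q)>4: print(lo,len(q),np.round(np.percentile(q,[2,98],0)*1000,1).tolist())
s=env.state();print({k:np.round(s[k],4).tolist() for k in("eef_pos","finger_gap","contact_force")},s["clock"])
E
python3 br.py w4
```

```text
18 83 [[652.0, 101.8, 18.4], [667.1, 111.8, 23.9]]
24 94 [[650.6, 101.8, 24.1], [666.3, 111.5, 29.9]]
30 97 [[650.1, 101.8, 30.3], [665.3, 111.9, 35.8]]
36 119 [[648.3, 101.9, 36.2], [664.4, 112.5, 41.8]]
42 246 [[646.6, 101.8, 42.3], [663.4, 122.4, 48.0]]
46 814 [[646.7, 102.0, 46.6], [662.2, 120.2, 51.3]]
49 485 [[649.3, 102.2, 49.0], [662.1, 121.1, 54.5]]
{'eef_pos': [0.6528, 0.1259, 0.0495], 'finger_gap': 0.0001, 'contact_force': [0.6239, -0.1114, 1.2001]} 4.1
```

View pics/w4.png

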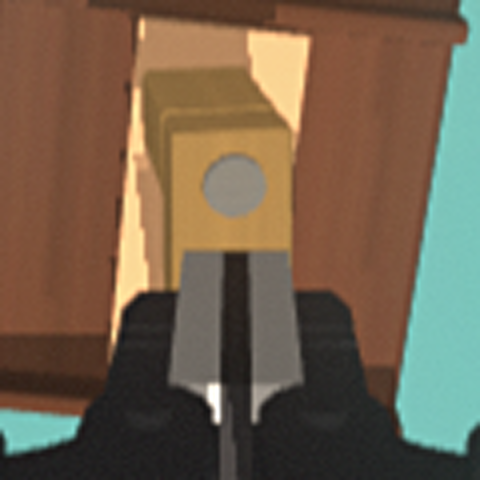

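The view shows the shut fingers resting centrally on the bar, with the bridge now leaning about 11° towards −x. I'll ease it back about 5 mm and then lift.

Request:
apply_moves --pt "1 0 -0.001 0 0" --pt "1 0 -0.0025 0 0" --pt "1 0 -0.004 0 0" --pt "1 0 -0.005 0 0" --pt "1 0 -0.005 0 0"

```text
clock: 4.72
eef_pos: [0.6583, 0.1259, 0.0496]
eef_rot: [[0.008, -1.0, -0.0], [-1.0, -0.008, -0.0], [0.0, 0.0, -1.0]]
contact_force: [-0.4, 0.5, 0.5]
finger_gap: -0.0001
grasp_force: 0.0
```

```bash
python3 br.py w5
```

```text
18 70 [[652.8, 101.8, 18.2], [667.6, 102.8, 23.9]]
24 72 [[652.7, 101.8, 24.3], [667.6, 102.6, 29.9]]
30 76 [[652.6, 101.8, 30.4], [667.5, 102.6, 35.8]]
36 92 [[652.4, 101.8, 36.2], [667.5, 102.6, 41.8]]
42 243 [[651.9, 101.8, 42.3], [667.5, 119.0, 48.0]]
46 807 [[652.1, 102.1, 46.8], [667.5, 120.6, 49.7]]
49 221 [[652.5, 102.6, 49.0], [667.4, 120.6, 54.7]]
{'eef_pos': [0.6582, 0.1259, 0.0497], 'finger_gap': -0.0002, 'contact_force': [-0.7965, -1.1223, -0.2995]} 4.775
```

The bridge is upright again, with x between 652.5 and 667.5 at every height. So the shut tips lie level with the TCP, about 22 mm shorter than stated. I'll lift, open and regrasp about 22 mm deeper.

Request:
apply_moves --pt "1 0 0 -0.015 0" --pt "1 0 0 -0.04 0" --pt "-1 0 0 -0.06 0" --pt "-1 0 -0.002 -0.06 0" --pt "-1 -0.001 -0.002 -0.06 0"

```text
clock: 5.4
eef_pos: [0.66, 0.127, 0.1092]
eef_rot: [[0.008, -1.0, -0.001], [-1.0, -0.008, 0.0], [-0.0, 0.001, -1.0]]
contact_force: [-0.6, -0.5, -0.8]
finger_gap: 0.0545
grasp_force: 0.0
```

```bash
cat > tip.py <<'E'
E
python3 - <<'E'
from workcell import env
from h import *
f=env.grab_frame("wrist");np.savez("pics/w6.npz",**f);w=cloud(f);v,u=np.indices(w.shape[:2])
s=env.state()
# front edges of the fingertips: points 5..14 mm ahead of tcp y, near fingers
m=(w[...,2]>s["eef_pos"][2]-.03)&(abs(w[...,1]-(s["eef_pos"][1]-.011))<.005)&(abs(w[...,0]-s["eef_pos"][0])<.07)
q=w[m]; print(len(q),np.round((np.percentile(q[:,2],[0,1,5])-s["eef_pos"][2])*1000,1))
br=(w[...,0]>.64)&(w[...,0]<.68)&(w[...,1]>.095)&(w[...,1]<.16)&(w[...,2]>.042)&(w[...,2]<.056)
print(rect(w[br]),np.nanmedian(w[br],0)); to(660,126.8,27,-89.5)
print(s["finger_gap"],s["contact_force"])
E
```

```text
24748 [ 5.7 16.4 36.9]
(array([660.2, 126.9]), array([16. , 49.9]), np.float32(89.8)) [0.66026147 0.12490017 0.04862637]
shift [ 0.0002 -0.0004  0.0817] turn -0.001 | yaw -89.55 pos [659.8 127.  108.7] t 5.45
0.061640302844921675 [ 0.36456888 -0.39442626 -1.56115991]
```

Request:
apply_moves --pt "-1 0 0 0.03 0" --pt "-1 0 0 0.06 0" --pt "-1 0 0 0.078 0" --pt "-1 0 0 0.083 0" --pt "-1 0 0 0.083 0"

```text
clock: 6.08
eef_pos: [0.6606, 0.1269, 0.0273]
eef_rot: [[0.008, -1.0, 0.001], [-1.0, -0.008, -0.0], [0.0, -0.001, -1.0]]
contact_force: [0.2, 0.0, 0.5]
finger_gap: 0.0854
grasp_force: 0.0
```

Request:
apply_moves --pt "0 0 0 0 0" --pt "0.4 0 0 0 0" --pt "1 0 0 0 0" --pt "1 0 0 0 0" --pt "1 0 0 0 0"

```text
clock: 6.7
eef_pos: [0.6604, 0.127, 0.0272]
eef_rot: [[0.008, -1.0, 0.001], [-1.0, -0.008, -0.0], [0.0, -0.001, -1.0]]
contact_force: [0.2, -0.2, 1.8]
finger_gap: 0.0151
grasp_force: 58.7
```

Gripped at 15.1 mm. Next I'll lift the bridge over to the tray's far compartment.

Request:
apply_moves --pt "1 0 0 -0.02 0" --pt "1 0 0 -0.055 0" --pt "1 0.005 0.03 -0.09 0.02" --pt "1 0.015 0.08 -0.1 0.04" --pt "1 0.025 0.13 -0.1 0.06"

```text
clock: 7.32
eef_pos: [0.5299, 0.1008, 0.1295]
eef_rot: [[-0.053, -0.999, 0.003], [-0.999, 0.053, 0.001], [-0.001, -0.003, -1.0]]
contact_force: [-0.1, 0.6, -0.2]
finger_gap: 0.0152
grasp_force: 58.7
```

Request:
apply_moves --pt "1 0.005 0.035 0 0.01" --pt "1 0.007 0.065 0 0.019" --pt "1 0.007 0.081 0 0.019" --pt "1 0.007 0.081 0 0.019" --pt "1 0.007 0.081 0 0.019"

```text
clock: 7.95
eef_pos: [0.4497, 0.0983, 0.1276]
eef_rot: [[-0.071, -0.997, 0.001], [-0.997, 0.071, 0.0], [-0.001, -0.001, -1.0]]
contact_force: [-0.3, 0.0, -1.0]
finger_gap: 0.0147
grasp_force: 58.7
```

```bash
python3 - <<'E'
from workcell import env
from h import *
f=env.grab_frame("wrist");np.savez("pics/w7.npz",**f);w=cloud(f);v,u=np.indices(w.shape[:2])
cv2.imwrite("pics/w7.png",f["color"][:,:,::-1])
s=env.state();print(s["finger_gap"],s["contact_force"])
hsv=cv2.cvtColor(f["color"],cv2.COLOR_RGB2HSV)
m=(w[...,2]>.0165)&(w[...,2]<.0215)&(w[...,0]>.38)&(w[...,0]<.51)&(w[...,1]<.16)&(hsv[...,1]<70)
n,l,st,_=cv2.connectedComponentsWithStats(m.astype(np.uint8))
for i in range(1,n):
    if st[i,4]>60: print(st[i],rect(w[l==i]))
m=(w[...,2]>.006)&(w[...,2]<.045)&(w[...,0]>.38)&(w[...,0]<.51)&(w[...,1]<.2)
n,l,st,_=cv2.connectedComponentsWithStats(m.astype(np.uint8));i=1+np.argmax(st[1:,4]);print("tray",st[i],rect(w[l==i]))
to(451.6,90.5,25,-94.1)
E
```

```text
0.014966752945700957 [ 1.66869148  0.26938575 -1.04965697]
[201  51  93   7 559] (array([443.4, -11.4]), array([ 4.5, 71. ]), np.float32(175.7))
[204 140  86   6 431] (array([448.9,  56.2]), array([ 4.1, 71. ]), np.float32(175.8))
[207 217  24   7 153] (array([479. , 122.4]), array([ 5.1, 20.7]), np.float32(175.9))
[267 217  20   8 123] (array([427.2, 126.3]), array([ 5.7, 17.1]), np.float32(172.5))
tray [  200     0    94   243 18725] (array([448.1,  47.1]), array([ 72.2, 195.5]), np.float32(85.7))
shift [ 0.0075 -0.0024  0.1022] turn 0.0 | yaw -94.08 pos [449.7  98.2 127.2] t 8.0
```

View pics/w7.png

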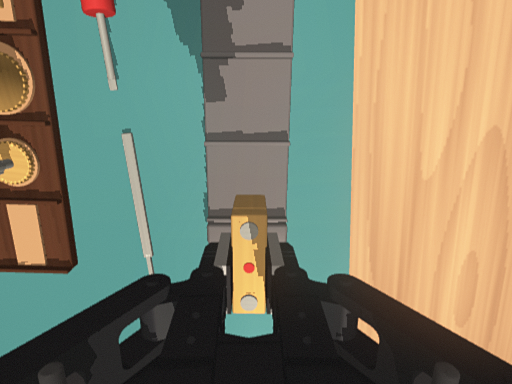

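The bridge hangs upright in the gripper. Ribs are at (445,140) and (448,53), which gives a tray centre of (443.7,−11.3) mm and a long axis at 85.7°. Now I'll lower it.

Request:
apply_moves --pt "1 0.0077 -0.002 0.03 0.003" --pt "1 0.0077 -0.002 0.065 0.003" --pt "1 0.0077 -0.002 0.09 0.003" --pt "1 0.0077 -0.002 0.099 0.003" --pt "1 0.0077 -0.002 0.102 0.003"

```text
clock: 8.62
eef_pos: [0.451, 0.0902, 0.0249]
eef_rot: [[-0.074, -0.997, -0.0], [-0.997, 0.074, -0.001], [0.001, 0.0, -1.0]]
contact_force: [-0.0, 0.4, -0.8]
finger_gap: 0.0145
grasp_force: 58.7
```

Request:
apply_moves --pt "1 0 0 0.0005 0" --pt "1 0 0 0.0005 0" --pt "0.5 0 0 0.0005 0" --pt "0.2 0 0 0.0005 0" --pt "0 0 0 0.0005 0"

```text
clock: 9.25
eef_pos: [0.4507, 0.0904, 0.0245]
eef_rot: [[-0.074, -0.997, 0.0], [-0.997, 0.074, 0.0], [-0.0, -0.0, -1.0]]
contact_force: [-0.3, 0.6, -0.9]
finger_gap: 0.0428
grasp_force: 0.0
```

Request:
apply_moves --pt "-1 0 0 -0.025 0" --pt "-1 0 0 -0.065 0" --pt "-1 0 -0.02 -0.1 0" --pt "-1 0.005 -0.07 -0.11 0" --pt "-1 0.009 -0.12 -0.11 0"

```text
clock: 9.88
eef_pos: [0.5718, 0.0725, 0.1363]
eef_rot: [[-0.073, -0.997, 0.003], [-0.997, 0.073, 0.001], [-0.001, -0.003, -1.0]]
contact_force: [0.6, 1.0, 0.4]
finger_gap: 0.0852
grasp_force: 0.0
```

Request:
apply_moves --pt "-1 0.005 -0.045 0 0" --pt "-1 0.0085 -0.075 0 0" --pt "-1 0.0085 -0.082 0 0" --pt "-1 0.0085 -0.082 0 0" --pt "-1 0.0085 -0.082 0 0"

```text
clock: 10.5
eef_pos: [0.6503, 0.0583, 0.1348]
eef_rot: [[-0.073, -0.997, 0.0], [-0.997, 0.073, 0.0], [-0.0, -0.0, -1.0]]
contact_force: [-0.3, -0.1, -0.4]
finger_gap: 0.0855
grasp_force: 0.0
```

```bash
python3 - <<'E'
from workcell import env
from h import *
f=env.grab_frame("wrist");w=cloud(f);z=w[...,2]
t=env.grab_frame("top");wt=cloud(t)
m=(z>.03)&(z<.068)&(abs(w[...,0]-.651)<.016)&(abs(w[...,1]-.058)<.016);print("wheel top",m.sum(),rect(w[m]),np.round(np.percentile(z[m],[5,50,95]),3))
m=(z>.018)&(z<.024)&(abs(w[...,0]-.651)<.03)&(abs(w[...,1]-.058)<.03);print("disc",m.sum(),rect(w[m]))
m=(wt[...,2]>.04)&(wt[...,2]<.055)&(abs(wt[...,0]-.451)<.03)&(abs(wt[...,1]-.09)<.035);print("bridge in tray (top cam)",m.sum(),rect(wt[m]),np.median(wt[m],0))
m=(z>.042)&(z<.05)&(abs(w[...,0]-.6425)<.03)&(abs(w[...,1]+.0057)<.03);print("barrel",m.sum(),rect(w[m]))
m=(z>.034)&(z<.052)&(abs(w[...,0]-.637)<.03)&(abs(w[...,1]+.078)<.033);print("esc",m.sum(),rect(w[m]))
to(651,58.4,30,-94.25)
E
```

```text
wheel top 382 (array([651.2,  58.3]), array([13.8, 13.9]), np.float32(54.4)) [0.036 0.058 0.063]
disc 857 (array([651.1,  58.2]), array([36.4, 75.6]), np.float32(70.4))
bridge in tray (top cam) 362 (array([450.5,  89.1]), array([16.3, 49.7]), np.float32(85.6)) [0.45103039 0.08867497 0.04828852]
barrel 2559 (array([642.3,  -5.7]), array([42.9, 43. ]), np.float32(57.0))
esc 1677 (array([637.1, -71.1]), array([25.3, 30.1]), np.float32(172.0))
shift [-0.0002 -0.0005  0.105 ] turn 0.001 | yaw -94.2 pos [650.3  58.3 135. ] t 10.6
```

Request:
apply_moves --pt "-1 0 -0.0005 0.03 0" --pt "-1 0 -0.0005 0.065 0" --pt "-1 0 -0.0005 0.095 0" --pt "-1 0 -0.0005 0.105 0" --pt "-1 0 -0.0005 0.105 0"

```text
clock: 11.22
eef_pos: [0.6512, 0.0579, 0.0297]
eef_rot: [[-0.074, -0.997, 0.0], [-0.997, 0.074, -0.0], [0.0, -0.0, -1.0]]
contact_force: [0.2, -0.3, 0.3]
finger_gap: 0.0848
grasp_force: 0.0
```

Request:
apply_moves --pt "0 0 0 0 0" --pt "0.4 0 0 0 0" --pt "0.6 0 0 0 0" --pt "1 0 0 0 0" --pt "1 0 0 0 0"

```text
clock: 11.85
eef_pos: [0.6515, 0.0579, 0.0297]
eef_rot: [[-0.074, -0.997, 0.001], [-0.997, 0.074, -0.0], [0.0, -0.001, -1.0]]
contact_force: [-0.7, -0.4, 1.4]
finger_gap: 0.011
grasp_force: 58.4
```

Request:
apply_moves --pt "1 0 0 -0.015 0" --pt "1 0 0 -0.045 0" --pt "1 0.008 0.03 -0.08 0" --pt "1 0.02 0.08 -0.09 0" --pt "1 0.033 0.13 -0.09 0"

```text
clock: 12.48
eef_pos: [0.5187, 0.0344, 0.1216]
eef_rot: [[-0.074, -0.997, 0.003], [-0.997, 0.074, 0.001], [-0.001, -0.003, -1.0]]
contact_force: [-1.0, 0.4, 1.0]
finger_gap: 0.011
grasp_force: 58.6
```

Request:
apply_moves --pt "1 0.01 0.04 0 0" --pt "1 0.0177 0.065 0 0" --pt "1 0.0177 0.072 0 0" --pt "1 0.0177 0.072 0 0" --pt "1 0.0177 0.072 0 0"

```text
clock: 13.1
eef_pos: [0.4466, 0.0224, 0.1194]
eef_rot: [[-0.074, -0.997, -0.0], [-0.997, 0.074, -0.0], [0.0, 0.0, -1.0]]
contact_force: [0.6, 0.9, -0.8]
finger_gap: 0.0111
grasp_force: 58.6
```

```bash
python3 - <<'E'
from workcell import env
from h import *
f=env.grab_frame("wrist");w=cloud(f);z=w[...,2];cv2.imwrite("pics/w8.png",f["color"][:,:,::-1])
s=env.state();p=s["eef_pos"];dz=p[2]-.0297;print(s["finger_gap"],s["contact_force"])
m=(z>.015+dz-.008)&(z<.024+dz)&(abs(w[...,0]-p[0])<.025)&(abs(w[...,1]-p[1])<.025);print("disc",m.sum(),rect(w[m]),np.round(np.median(z[m])-dz,4))
P=w[m];A=np.c_[P[:,:2]-P[:,:2].mean(0),np.ones(len(P))];print("tilt",np.linalg.lstsq(A,P[:,2],rcond=None)[0])
m=(z>.055+dz)&(z<.07+dz)&(abs(w[...,0]-p[0])<.005)&(abs(w[...,1]-p[1])<.012);print("top",m.sum(),m.any() and np.round(np.median(w[m],0)*1000,1))
to(446.2,22.6,27,-94.25)
E
```

```text
0.010979192621234006 [-0.0596939   0.14126716 -0.97315958]
disc 1572 (array([446.7,  14.7]), array([21.3, 36.9]), np.float32(177.4)) 0.0197
tilt [0.00131771 0.04977291 0.10902056]
top 754 [446.2  20.9 149.6]
shift [-0.0003  0.0003  0.0922] turn 0.0 | yaw -94.25 pos [446.6  22.4 119.2] t 13.15
```

View pics/w8.png

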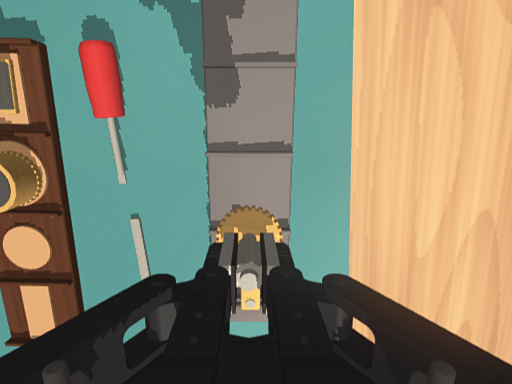

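The wheel is held upright, with its disc front edge at (249,207) and its centre over the second compartment. Lowering it now.

Request:
apply_moves --pt "1 0 0 0.03 0" --pt "1 0 0 0.06 0" --pt "1 0 0 0.083 0" --pt "1 0 0 0.09 0" --pt "1 0 0 0.0922 0"

```text
clock: 13.78
eef_pos: [0.4464, 0.0222, 0.0273]
eef_rot: [[-0.074, -0.997, -0.0], [-0.997, 0.074, -0.001], [0.001, 0.0, -1.0]]
contact_force: [-0.1, 0.8, -0.2]
finger_gap: 0.0112
grasp_force: 58.6
```

Request:
apply_moves --pt "1 0 0 0.0004 0" --pt "1 0 0 0.0004 0" --pt "0.6 0 0 0.0004 0" --pt "0.4 0 0 0.0004 0" --pt "0 0 0 0.0004 0"

```text
clock: 14.4
eef_pos: [0.4462, 0.0223, 0.0269]
eef_rot: [[-0.074, -0.997, 0.0], [-0.997, 0.074, -0.0], [-0.0, -0.0, -1.0]]
contact_force: [-0.5, 0.0, 0.3]
finger_gap: 0.0421
grasp_force: 0.0
```

Request:
apply_moves --pt "-1 0 0 -0.02 0" --pt "-1 0 0 -0.06 0" --pt "-1 0 -0.02 -0.095 0" --pt "-1 0.004 -0.07 -0.1 0" --pt "-1 0.008 -0.12 -0.1 0"

```text
clock: 15.02
eef_pos: [0.5672, 0.0054, 0.1282]
eef_rot: [[-0.073, -0.997, 0.003], [-0.997, 0.073, 0.001], [-0.001, -0.003, -1.0]]
contact_force: [-0.1, 1.0, 0.9]
finger_gap: 0.0852
grasp_force: 0.0
```

Request:
apply_moves --pt "-1 0.004 -0.045 0 0" --pt "-1 0.0054 -0.07 0 0" --pt "-1 0.0054 -0.0776 0 0" --pt "-1 0.0054 -0.0776 0 0" --pt "-1 0.0054 -0.0776 0 0"

```text
clock: 15.65
eef_pos: [0.6416, -0.0054, 0.1272]
eef_rot: [[-0.073, -0.997, 0.001], [-0.997, 0.073, 0.0], [-0.0, -0.001, -1.0]]
contact_force: [-0.5, -0.4, 0.4]
finger_gap: 0.0853
grasp_force: 0.0
```

```bash
python3 - <<'E'
from workcell import env
from h import *
f=env.grab_frame("wrist");w=cloud(f);z=w[...,2]
t=env.grab_frame("top");wt=cloud(t)
m=(wt[...,2]>.03)&(wt[...,2]<.07)&(abs(wt[...,0]-.446)<.02)&(abs(wt[...,1]-.022)<.02);print("wheel in tray (top cam)",m.sum(),rect(wt[m]),np.round(wt[m][:,2].max(),3))
m=(z>.042)&(z<.049)&(abs(w[...,0]-.6425)<.03)&(abs(w[...,1]+.0057)<.03);print("barrel",m.sum(),rect(w[m]))
m=(z>.037)&(z<.052)&(abs(w[...,0]-.637)<.03)&(abs(w[...,1]+.078)<.033);print("esc",m.sum(),rect(w[m]))
v,u=np.indices(z.shape);p=env.state()["eef_pos"]
to(642.3,-5.7,22,-94.25)
E
```

```text
wheel in tray (top cam) 83 (array([446.6,  21.6]), array([12.7, 14. ]), np.float32(136.0)) 0.064
barrel 2166 (array([642.5,  -6.2]), array([42.8, 43.3]), np.float32(100.3))
esc 2327 (array([636.2, -78.7]), array([30.1, 40. ]), np.float32(81.5))
shift [ 0.0002 -0.0005  0.1054] turn 0.001 | yaw -94.21 pos [641.7  -5.4 127.4] t 15.75
```

Request:
apply_moves --pt "-1 0.0005 -0.0008 0.03 0" --pt "-1 0.0005 -0.0008 0.065 0" --pt "-1 0.0005 -0.0008 0.095 0" --pt "-1 0.0005 -0.0008 0.107 0" --pt "-1 0.0005 -0.0008 0.107 0"

```text
clock: 16.38
eef_pos: [0.6426, -0.0063, 0.0198]
eef_rot: [[-0.074, -0.997, -0.0], [-0.997, 0.074, -0.0], [0.001, 0.0, -1.0]]
contact_force: [-0.0, -0.3, 0.8]
finger_gap: 0.0848
grasp_force: 0.0
```

Request:
apply_moves --pt "-0.4 0 0 0 0" --pt "-0.1 0 0 0 0" --pt "0.2 0 0 0 0" --pt "1 0 0 0 0" --pt "1 0 0 0 0"

```text
clock: 17.0
eef_pos: [0.6438, -0.0061, 0.0214]
eef_rot: [[-0.074, -0.997, 0.002], [-0.997, 0.074, 0.0], [-0.0, -0.002, -1.0]]
contact_force: [-1.2, 0.6, 5.2]
finger_gap: 0.042
grasp_force: 61.8
```

Request:
apply_moves --pt "1 0 0 -0.008 0" --pt "1 0 0 -0.03 0" --pt "1 0.003 0.01 -0.065 0" --pt "1 0.012 0.045 -0.085 0" --pt "1 0.022 0.09 -0.09 0"

```text
clock: 17.62
eef_pos: [0.5512, -0.0217, 0.1109]
eef_rot: [[-0.074, -0.997, 0.001], [-0.997, 0.074, 0.0], [-0.0, -0.001, -1.0]]
contact_force: [-0.1, -0.2, -1.4]
finger_gap: 0.042
grasp_force: 61.4
```

Request:
apply_moves --pt "1 0.012 0.05 0 0" --pt "1 0.025 0.09 0 0" --pt "1 0.032 0.108 0 0" --pt "1 0.032 0.109 0 0" --pt "1 0.032 0.109 0 0"

```text
clock: 18.25
eef_pos: [0.4407, -0.0452, 0.1097]
eef_rot: [[-0.074, -0.997, 0.0], [-0.997, 0.074, 0.0], [-0.0, -0.0, -1.0]]
contact_force: [0.5, 0.6, -2.9]
finger_gap: 0.0427
grasp_force: 61.5
```

```bash
python3 - <<'E'
from workcell import env
from h import *
f=env.grab_frame("wrist");w=cloud(f);z=w[...,2];cv2.imwrite("pics/w9.png",f["color"][:,:,::-1])
s=env.state();p=s["eef_pos"];dz=p[2]-.0214;print(s["finger_gap"],s["contact_force"],s["grasp_force"])
m=(z>.040+dz)&(z<.049+dz)&(abs(w[...,0]-p[0])<.03)&(abs(w[...,1]-p[1])<.03);P=w[m];print("drum",m.sum(),rect(P),np.round(np.median(z[m])-dz,4))
A=np.c_[P[:,:2]-P[:,:2].mean(0),np.ones(len(P))];print("tilt",np.linalg.lstsq(A,P[:,2],rcond=None)[0])
to(441.2,-45.2,20,-94.25)
E
```

```text
0.0418581671969386 [-0.16798     0.37973737 -1.690902  ] 61.47571921348572
drum 6862 (array([443.2, -46.6]), array([43.7, 53.6]), np.float32(147.2)) 0.0452
tilt [0.00036014 0.02233989 0.13326855]
shift [-0.0001 -0.0004  0.0896] turn 0.0 | yaw -94.24 pos [440.8 -45.2 109.6] t 18.3
```

View pics/w9.png

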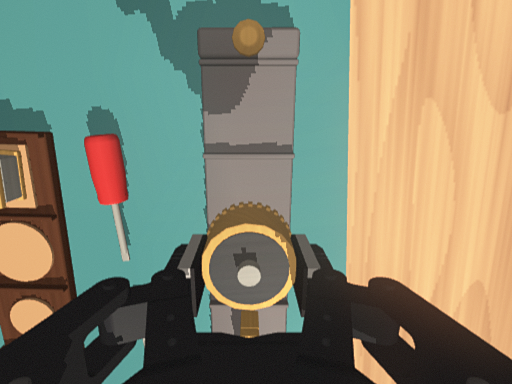

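The barrel is held level at (249,267), with the knob seen at (248,37). Lowering it into the third compartment.

Request:
apply_moves --pt "1 0 -0.0004 0.03 0" --pt "1 0 -0.0004 0.06 0" --pt "1 0 -0.0004 0.082 0" --pt "1 0 -0.0004 0.088 0" --pt "1 0 -0.0004 0.0905 0"

```text
clock: 18.92
eef_pos: [0.4413, -0.0454, 0.0195]
eef_rot: [[-0.074, -0.997, -0.0], [-0.997, 0.074, -0.001], [0.001, 0.0, -1.0]]
contact_force: [-0.2, -0.5, -1.6]
finger_gap: 0.0421
grasp_force: 61.5
```

Request:
apply_moves --pt "1 0 0 0.0006 0" --pt "1 0 0 0.0006 0" --pt "0.1 0 0 0.0006 0" --pt "-0.1 0 0 0.0006 0" --pt "-0.4 0 0 0.0006 0"

```text
clock: 19.55
eef_pos: [0.4413, -0.0454, 0.0192]
eef_rot: [[-0.074, -0.997, 0.001], [-0.997, 0.074, -0.0], [-0.0, -0.001, -1.0]]
contact_force: [0.0, 0.3, 0.1]
finger_gap: 0.0596
grasp_force: 0.0
```

Request:
apply_moves --pt "-1 0 0 -0.01 0" --pt "-1 0 0 -0.05 0" --pt "-1 0.002 -0.02 -0.09 0.01" --pt "-1 0.007 -0.07 -0.1 0.03" --pt "-1 0.012 -0.12 -0.1 0.05"

```text
clock: 20.18
eef_pos: [0.5623, -0.0665, 0.1217]
eef_rot: [[-0.124, -0.992, 0.005], [-0.992, 0.124, 0.0], [-0.001, -0.005, -1.0]]
contact_force: [0.2, 1.0, -0.2]
finger_gap: 0.0852
grasp_force: 0.0
```

Request:
apply_moves --pt "-1 0.006 -0.045 0 0.015" --pt "-1 0.011 -0.07 0 0.024" --pt "-1 0.011 -0.077 0 0.024" --pt "-1 0.011 -0.077 0 0.024" --pt "-1 0.011 -0.077 0 0.024"

```text
clock: 20.8
eef_pos: [0.6342, -0.0864, 0.1193]
eef_rot: [[-0.147, -0.989, 0.001], [-0.989, 0.147, 0.0], [-0.0, -0.001, -1.0]]
contact_force: [-0.2, -0.5, 0.5]
finger_gap: 0.0851
grasp_force: 0.0
```

```bash
python3 - <<'E'
from workcell import env
from h import *
f=env.grab_frame("wrist");w=cloud(f);z=w[...,2]
t=env.grab_frame("top");wt=cloud(t)
m=(wt[...,2]>.038)&(wt[...,2]<.055)&(abs(wt[...,0]-.441)<.03)&(abs(wt[...,1]+.045)<.03);P=wt[m];print("barrel in tray (top cam)",m.sum(),rect(P),np.median(P[:,2]))
m=(z>.037)&(z<.045)&(abs(w[...,0]-.637)<.03)&(abs(w[...,1]+.078)<.033);print("esc",m.sum(),rect(w[m]))
to(636.2,-78.7,20,-98.5)
E
```

```text
barrel in tray (top cam) 651 (array([441.2, -46.5]), array([41.2, 43.7]), np.float32(1.0)) 0.04495146727855248
esc 1469 (array([636.2, -79.2]), array([30.1, 39.9]), np.float32(81.7))
shift [-0.0079 -0.0007  0.0994] turn 0.001 | yaw -98.45 pos [634.3 -86.4 119.4] t 20.9
```

Request:
apply_moves --pt "-1 -0.0074 -0.001 0.025 0" --pt "-1 -0.0074 -0.001 0.06 0" --pt "-1 -0.0074 -0.001 0.09 0" --pt "-1 -0.0074 -0.001 0.0995 0" --pt "-1 -0.0074 -0.001 0.0995 0"

```text
clock: 21.52
eef_pos: [0.6367, -0.0796, 0.0196]
eef_rot: [[-0.147, -0.989, 0.0], [-0.989, 0.147, -0.0], [0.0, -0.0, -1.0]]
contact_force: [0.2, -0.1, 1.0]
finger_gap: 0.086
grasp_force: 0.0
```

Request:
apply_moves --pt "-0.3 0 0 0 0" --pt "0.1 0 0 0 0" --pt "0.4 0 0 0 0" --pt "1 0 0 0 0" --pt "1 0 0 0 0"

```text
clock: 22.15
eef_pos: [0.6373, -0.0795, 0.0201]
eef_rot: [[-0.147, -0.989, 0.001], [-0.989, 0.147, -0.0], [0.0, -0.001, -1.0]]
contact_force: [-1.4, 1.3, 4.7]
finger_gap: 0.029
grasp_force: 60.4
```

Request:
apply_moves --pt "1 0 0 -0.008 0" --pt "1 0 0 -0.03 0" --pt "1 0.004 0.01 -0.065 -0.01" --pt "1 0.014 0.045 -0.085 -0.03" --pt "1 0.028 0.09 -0.09 -0.05"

```text
clock: 22.78
eef_pos: [0.5433, -0.0941, 0.1104]
eef_rot: [[-0.097, -0.995, 0.002], [-0.995, 0.097, -0.0], [-0.0, -0.002, -1.0]]
contact_force: [0.4, -0.4, -0.5]
finger_gap: 0.0285
grasp_force: 59.8
```

```bash
python3 -c "
from h import *
to(436.1,-113,110,-94.25)"
```

```text
shift [0.0293 0.1049 0.0003] turn -0.023 | yaw -95.58 pos [543.3 -94.1 110.4] t 22.775
```

Request:
apply_moves --pt "1 0.012 0.045 0 -0.012" --pt "1 0.024 0.085 0 -0.023" --pt "1 0.029 0.104 0 -0.023" --pt "1 0.029 0.105 0 -0.023" --pt "1 0.029 0.105 0 -0.023"

```text
clock: 23.4
eef_pos: [0.4366, -0.1125, 0.1092]
eef_rot: [[-0.075, -0.997, 0.0], [-0.997, 0.075, 0.0], [-0.0, -0.0, -1.0]]
contact_force: [-0.1, -0.2, -1.2]
finger_gap: 0.029
grasp_force: 59.8
```

```bash
python3 - <<'E'
from workcell import env
from h import *
f=env.grab_frame("wrist");w=cloud(f);z=w[...,2]
s=env.state();p=s["eef_pos"];dz=p[2]-.0201;print(s["finger_gap"],s["contact_force"],s["grasp_force"])
m=(z>.038+dz)&(z<.046+dz)&(abs(w[...,0]-p[0])<.0148)&(abs(w[...,1]-p[1])<.03);P=w[m];print("esc",m.sum(),rect(P),np.round(np.median(z[m])-dz,4))
A=np.c_[P[:,:2]-P[:,:2].mean(0),np.ones(len(P))];print("tilt",np.linalg.lstsq(A,P[:,2],rcond=None)[0])
m=(z>.0165)&(z<.0215)&(w[...,0]>.38)&(w[...,0]<.51)&(w[...,1]<-.125)
n,l,st,_=cv2.connectedComponentsWithStats(m.astype(np.uint8))
for i in range(1,n):
    if st[i,4]>60: print(st[i],rect(w[l==i]))
m=(z>.027)&(z<.045)&(abs(w[...,0]-.433)<.03)&(w[...,1]<-.14)&(w[...,1]>-.18);print("knob",m.sum(),rect(w[m]))
to(436.1,-113,17.5,-94.25)
E
```

```text
0.028935350560522224 [-0.08062697 -0.67003145 -0.53809089] 59.78730350732803
esc 3986 (array([ 437.3, -112. ]), array([29.6, 41. ]), np.float32(86.4)) 0.0418
tilt [0.00015303 0.01162467 0.13068719]
[204 150  92   8 439] (array([ 433.7, -147.6]), array([ 5.9, 71.3]), np.float32(174.9))
knob 718 (array([ 432.9, -159.3]), array([20.5, 20.9]), np.float32(131.1))
shift [0.0006 0.0005 0.0915] turn -0.001 | yaw -94.29 pos [ 436.7 -112.4  109. ] t 23.45
```

Request:
apply_moves --pt "1 0.001 0.0008 0.03 0" --pt "1 0.001 0.0008 0.06 0" --pt "1 0.001 0.0008 0.082 0" --pt "1 0.001 0.0008 0.089 0" --pt "1 0.001 0.0008 0.0913 0"

```text
clock: 24.08
eef_pos: [0.4358, -0.1135, 0.0179]
eef_rot: [[-0.075, -0.997, -0.0], [-0.997, 0.075, -0.001], [0.001, 0.0, -1.0]]
contact_force: [0.4, -0.8, -0.1]
finger_gap: 0.0288
grasp_force: 59.8
```

Request:
apply_moves --pt "1 0 0 0.0005 0" --pt "1 0 0 0.0005 0" --pt "0.4 0 0 0.0005 0" --pt "0.2 0 0 0.0005 0" --pt "-0.2 0 0 0.0005 0"

```text
clock: 24.7
eef_pos: [0.4357, -0.1135, 0.0177]
eef_rot: [[-0.075, -0.997, 0.001], [-0.997, 0.075, -0.0], [0.0, -0.001, -1.0]]
contact_force: [-0.7, -0.2, 0.9]
finger_gap: 0.0507
grasp_force: 0.0
```

Request:
apply_moves --pt "-1 0 0 0 0" --pt "-1 0 0 -0.03 0" --pt "-1 0 0 -0.08 0" --pt "-1 0 -0.04 -0.12 0" --pt "-1 0 -0.09 -0.15 0"

```text
clock: 25.32
eef_pos: [0.5268, -0.1204, 0.1706]
eef_rot: [[-0.075, -0.997, 0.004], [-0.997, 0.075, -0.0], [-0.0, -0.004, -1.0]]
contact_force: [0.3, -0.6, 0.5]
finger_gap: 0.0854
grasp_force: 0.0
```

Request:
apply_moves --pt "-1 0 -0.05 0 0" --pt "-1 0 -0.09 0 0" --pt "-1 0 -0.09 0 0" --pt "-1 0 -0.09 0 0" --pt "-1 0 -0.09 0 0"

```text
clock: 25.95
eef_pos: [0.6145, -0.127, 0.1682]
eef_rot: [[-0.075, -0.997, 0.001], [-0.997, 0.075, -0.0], [0.0, -0.001, -1.0]]
contact_force: [-0.5, 0.2, -0.0]
finger_gap: 0.0854
grasp_force: 0.0
```

```bash
python3 - <<'E'
from workcell import env
from h import *
f=env.grab_frame("top");w=cloud(f);z=w[...,2];cv2.imwrite("pics/fin.png",f["color"][:,:,::-1])
for n,x,y,lo,hi in(("bridge",451,90,.04,.055),("wheel",446,22,.03,.07),("barrel",441,-45,.037,.055),("esc",436,-113,.034,.055)):
    m=(z>lo)&(z<hi)&(abs(w[...,0]-x/1e3)<.03)&(abs(w[...,1]-y/1e3)<.03);print(n,m.sum(),rect(w[m]),np.round(np.median(z[m]),3))
s=env.state();print(s["eef_pos"],s["contact_force"],s["finger_gap"],s["clock"])
E
```

```text
bridge 306 (array([450.2,  85.8]), array([16.1, 42.7]), np.float32(85.5)) 0.048
wheel 83 (array([446.7,  21.5]), array([12.7, 14.2]), np.float32(136.1)) 0.058
barrel 652 (array([441.2, -46.5]), array([41.2, 43.7]), np.float32(1.0)) 0.045
esc 527 (array([ 436. , -114.3]), array([30. , 40.3]), np.float32(85.9)) 0.042
[ 0.61453216 -0.12696688  0.16837463] [-0.89084104 -1.07283862  0.16078511] 0.0851082177447734 26.0
```

View pics/fin.png

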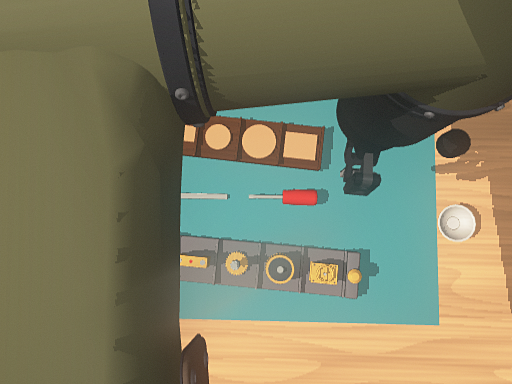

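The top view shows all four parts upright in the tray: escapement (323,273) next to the knob (354,276), then barrel (280,269), wheel (236,263) and bridge (193,262). The bridge is partly hidden by the arm, but it was measured in place earlier.

```bash
python3 -c "
from workcell import env
print(env.sign_off())"
```

```text
the job is handed in; nothing more can be done
None
```

Job handed in at 26 s: from the knob outwards the tray holds escapement, barrel, wheel and bridge, each upright and near mid-compartment. My first grasp of the bridge came down too high and rocked it about 15° on its rack pad; I eased it upright before moving it, and it did not topple.

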